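# Drive the panel studs and lean the panels up

## Task

With the mallet, and nothing else, knock the steel stud of every plywood panel fully home, then stand the mallet back upright on its round cork pad. After that, lean every panel against the front of the long wooden rest, side by side and square to it without touching one another, each with its plain end on the table, stud end up and stud side facing out, at a slant of roughly 40 degrees from the table. Leave the bowl, bottle and tin where they are.

Things in the scene. Friction and masses are not known exactly. Their poses are not given: they have to be found in the camera images.
- panel1: plain plywood panel, 120 x 56 x 16 mm (x, y, z), about 0.1 kg, lying flat on the table. Origin: centre of its underside; x along its length towards the stud end, z up out of the stud side. A round steel stud (head 18 mm across and 4 mm thick) stands on its centre line 38 mm from the centre towards +x. The panels are alike; three or four are there
- panel1_foot (a point): middle of the lower edge of panel1's plain (-x) end, 60 mm from its origin, on the underside
- stud1 (a joint): how far the stud of panel1 has been driven, m: 0 to 0.003 at the start, 0.010 fully home. The underside of its head stands 0.010 m minus this above the panel's face, the top of its head 4 mm higher. It is a tight fit: it moves at about 9 N and stays where it is left
- panel2: plain plywood panel, 120 x 56 x 16 mm (x, y, z), about 0.1 kg, lying flat on the table. Origin: centre of its underside; x along its length towards the stud end, z up out of the stud side. A round steel stud (head 18 mm across and 4 mm thick) stands on its centre line 38 mm from the centre towards +x. The panels are alike; three or four are there
- panel2_foot (a point): middle of the lower edge of panel2's plain (-x) end, 60 mm from its origin, on the underside
- stud2 (a joint): how far the stud of panel2 has been driven, m: 0 to 0.003 at the start, 0.010 fully home. The underside of its head stands 0.010 m minus this above the panel's face, the top of its head 4 mm higher. It is a tight fit: it moves at about 9 N and stays where it is left
- panel3: plain plywood panel, 120 x 56 x 16 mm (x, y, z), about 0.1 kg, lying flat on the table. Origin: centre of its underside; x along its length towards the stud end, z up out of the stud side. A round steel stud (head 18 mm across and 4 mm thick) stands on its centre line 38 mm from the centre towards +x. The panels are alike; three or four are there
- panel3_foot (a point): middle of the lower edge of panel3's plain (-x) end, 60 mm from its origin, on the underside
- stud3 (a joint): how far the stud of panel3 has been driven, m: 0 to 0.003 at the start, 0.010 fully home. The underside of its head stands 0.010 m minus this above the panel's face, the top of its head 4 mm higher. It is a tight fit: it moves at about 9 N and stays where it is left
- panel4: plain plywood panel, 120 x 56 x 16 mm (x, y, z), about 0.1 kg, lying flat on the table. Origin: centre of its underside; x along its length towards the stud end, z up out of the stud side. A round steel stud (head 18 mm across and 4 mm thick) stands on its centre line 38 mm from the centre towards +x. The panels are alike; three or four are there
- panel4_foot (a point): middle of the lower edge of panel4's plain (-x) end, 60 mm from its origin, on the underside
- stud4 (a joint): how far the stud of panel4 has been driven, m: 0 to 0.003 at the start, 0.010 fully home. The underside of its head stands 0.010 m minus this above the panel's face, the top of its head 4 mm higher. It is a tight fit: it moves at about 9 N and stays where it is left
- mallet: rubber mallet, 0.4 kg, standing on its head on the pad. Head: upright black cylinder 44 mm across, 64 mm tall. Level wooden handle 18 mm wide (y), 22 mm high, its middle 34 mm above the head's lower end, running along -x to 153 mm from the head's axis. Origin: centre of the lower striking face; z up along the head. Centre of mass 12 mm along -x
- pad: round cork pad fixed to the table, 110 mm across, 4 mm thick; origin: centre of its underside. The mallet starts on it
- rest: wooden rest fixed to the table: a straight bar 24 mm deep (x), 450 mm long (y), 60 mm high, with two low feet behind it on its +x side. Origin: centre of its underside; its front face, 12 mm from the origin, looks along its -x towards the robot
- bowl: bystander: clear plastic bowl of steel clips, 116 mm across, 50 mm high; origin: centre of its underside
- bottle: bystander: clear bottle with green cap, 60 mm across, 190 mm high; origin: centre of its underside
- tin: bystander: round tin, 90 mm across, 70 mm high; origin: centre of its underside
Not all that is in view belongs to the job. Leave any orange or pink look-alike of the mallet alone.

How it is judged (in metres and radians):
On the way, in this order (a step that is already met when the one before it is completed fails the run):
1. every stud is driven fully home (value of joint each of stud1, stud2, stud3, stud4 above 0.0085 m), for 0.1 s.
2. the mallet stands upright on its pad again, released (horizontal distance between mallet and pad below 0.035 m and angle between mallet's own z axis and vertical below 0.1 rad and height (world z) of mallet below 0.009 m and contact force between the fingers and mallet below 0.1 N and linear speed of mallet below 0.02 m/s), for 0.2 s.
3. every panel leans against the rest (angle between panel1's own z axis and vertical between 0.45 and 0.95 rad and angle between each of panel1, panel2, panel3, panel4's own x axis and vertical below 1.2 rad and height (world z) of each of panel1_foot, panel2_foot, panel3_foot, panel4_foot below 0.012 m and contact force between each of panel1, panel2, panel3, panel4 and rest above 0.05 N and x of each of panel1, panel2, panel3, panel4 in the frame of rest below -0.01 m and angle between the y axis of each of panel1, panel2, panel3, panel4 and the y axis of rest, either way round below 0.26 rad and linear speed of each of panel1, panel2, panel3, panel4 below 0.02 m/s and angle between panel2's own z axis and vertical between 0.45 and 0.95 rad and angle between panel3's own z axis and vertical between 0.45 and 0.95 rad and angle between panel4's own z axis and vertical between 0.45 and 0.95 rad and contact force between panel1 and panel2 below 0.05 N and contact force between each of panel1, panel2 and panel3 below 0.05 N and contact force between each of panel1, panel2, panel3 and panel4 below 0.05 N), for 0.2 s.
At the end, for the whole second after the job is handed in: Studs within 1.5 mm of home; mallet upright on the pad, within 35 mm of its centre; every panel leans on the front of the rest, plain end on the table (below 12 mm), stud side out, sloping 26 to 54 degrees, square within 15 degrees, apart from the others, at rest (all of step 1 and all of step 2 and all of step 3); the robot touches nothing.
It fails at once if a stud is pressed (over 6 N) by anything but the mallet (contact force between stud1_c0 and anything else above 6 N and contact force between stud1_c0 and mallet below 0.5 N).
It fails at once if a stud is pressed (over 6 N) by anything but the mallet (contact force between stud2_c0 and anything else above 6 N and contact force between stud2_c0 and mallet below 0.5 N).
It fails at once if a stud is pressed (over 6 N) by anything but the mallet (contact force between stud3_c0 and anything else above 6 N and contact force between stud3_c0 and mallet below 0.5 N).
It fails at once if a stud is pressed (over 6 N) by anything but the mallet (contact force between stud4_c0 and anything else above 6 N and contact force between stud4_c0 and mallet below 0.5 N).
It fails at once if the bowl, bottle or tin is moved by more than 40 mm or tipped (distance of any of bowl, bottle, tin from where it was at the start of the episode above 0.04 m or angle between any of bowl, bottle, tin's own z axis and vertical above 0.4 rad).
Of panel1, panel2, panel3, panel4 only 3 to 4 are there at a start; the rules pass over those that are not, and their reading is None.
At some moment in a run one of panel1, panel2, panel3, panel4 may be knocked a few centimetres aside while the robot is not near it.
It also fails if it takes over 210 s, if anything falls off the work surface, if the arm or the gripper's body presses on something with over 40 N, if the wrist force passes 120 N, or if a joint passes its speed limit or range.

## Robot

A 6-joint arm with a two-finger parallel gripper is mounted at the origin on the work surface. World frame = base frame: x ahead of the robot, y to its left, z up, the work surface at z = 0. Lengths are in mm, angles in degrees, forces in N, time in s.
With the tool pointing down it reaches from about 300 to 850 mm from the base axis. Payload 4.2 kg.
Tool frame: the origin (TCP) lies on the centre line of the jaws, within the pads' length; the fingertips stand 14 mm ahead of it and the grasp point (between the pads) lies 5 mm behind it; z points along the fingers, y is the line along which they close (so a half turn about z gives the same grasp; the last joint's range is limited). The gripper opens to 91 mm and grips with 3 to 60 N. Pads are 32 mm wide; open, the fingers measure 118 mm over their backs; the gripper's body (76 mm by 178 mm) begins 60 mm behind the grasp point.
Start: joints at [72.078, 18.312, 89.639, -0, 72.044, -1.146], TCP at [165.966, 550.542, 227.976] pointing down, gripper open.
Joint ranges: [-177.97, 177.97], [-48.28, 115.42], [12.27, 149.76], [-77.06, 257.06], [2.81, 150.46], [-146.56, 146.56]. Speed limits (degrees/s): [147.25, 147.25, 180, 180, 180, 180].

## Interface

Orientations are given as [roll, pitch, yaw] about the fixed x, y, z axes, in that order (R = Rz(yaw) Ry(pitch) Rx(roll)).
In Python, from workcell import * gives the robot as it stands. The module is installed in compiled form; this text tells all that it offers.
- The arm moves only by the shell command python3 -m crank 'ROWS' [FORCE]. ROWS is JSON, a list of rows, each an object of numbers: "grip": the finger opening in m, from 0 to 0.0912; "x", "y", "z": the shift along the tool's x, y, z in m; "yaw": the turn about the tool's z in rad. In form: [{"grip": .., "x": .., "y": .., "z": .., "yaw": ..}, ...]. A call has exactly 5 rows; each row is the pose to reach, as a shift and turn from the pose commanded when the call began, along the tool's axes at that moment; what a row does not reach only later rows make up. A row lasts 1/12 s, in which the tool goes at most 41.7 mm and 7.16 degrees, less where a joint would pass 70% of its speed; a pose out of reach is approached as far as the arm can. A call with a gripper value outside its range is refused whole. The fingers move at their own pace and stop on an object; FORCE is the grip in N (left out, the last holds). Time passes only in rows, so rows that repeat a pose let the fingers close, or fill a call up. It gives the time, the measured TCP pose, the force, the opening and the grip force at its end, in the units of the state.
- state(): the state, without advancing time (a new reading comes with each control period).
- grab_frame(name): name is "side" or "top"; returns the picture (384x512x3 uint8, red, green, blue); there is no depth.
- camera_model(name): a dict with "intrinsics" (3x3 intrinsics, pixels), "distortion" ([k1, k2, p1, p2, k3] as OpenCV has them; the pictures are not rectified), "R" (3x3) and "t" (3): a world point X has camera coordinates R X + t. Camera axes: x right, y down, z forward; pixel columns grow to the right and rows downward; lengths in mm; the calibration is good to about 2 mm. A picture is of the moment at which its call begins. camera_model takes no time and is no camera call.
- job_done(): hands the job in; it is judged then, once.
The state is a dict: "time_s": time; "qpos": joint angles; "qvel": joint speeds; "effort": joint torques, N m; "ee_pos": TCP position; "ee_rot": TCP orientation; "force": force on the tool from outside, world axes, zero at the start; "torque": the same for the moment, N m; "gripper_width": finger opening in mm; "gripper_force": force on a finger pad.
Only numpy, scipy, OpenCV 4.12 (cv2) and the standard library are available. Lean on these libraries where they do the work, as an engineer would, in place of code of your own. Each camera call takes 0.05 s, during which the arm holds its last target. There are 200 camera calls.

## Working session

There is one attempt and no reset: what is moved stays moved. The work goes in short steps, Python scripts to look and compute and a shell command to move; the robot and the scene stay as the last step left them, time stands still between calls to the robot, and variables do not carry over. Pictures are saved under pics/ and viewed, at most 14 in all, crops included, and the job is handed in when it is done.

```bash
mkdir -p pics; cat > h.py <<'E'
from workcell import *
import numpy as np, cv2
from scipy.spatial.transform import Rotation as Ro
def cm(n):
    c=camera_model(n); return [np.array(c[k],float) for k in("intrinsics","distortion","R","t")]
def px2w(n,uv,z):
    K,d,R,t=cm(n); p=cv2.undistortPoints(np.array(uv,float).reshape(-1,1,2),K,d).reshape(-1,2)
    z=np.broadcast_to(z,(len(p),)); o=-R.T@t; r=np.c_[p,np.ones(len(p))]@R
    return o+r*((z-o[2])/r[:,2])[:,None]
def w2px(n,X):
    K,d,R,t=cm(n); return cv2.projectPoints(np.array(X,float).reshape(-1,3),cv2.Rodrigues(R)[0],t,K,d)[0].reshape(-1,2)
def snap(n,f,crop=None,s=1.5):
    im=grab_frame(n)[:,:,::-1].copy(); cv2.imwrite('pics/raw_'+f,im)
    if crop: a,b,c,e=crop; im=im[b:e,a:c]
    cv2.imwrite('pics/'+f,cv2.resize(im,None,fx=s,fy=s,interpolation=cv2.INTER_CUBIC))
E
python3 - <<'E'
from h import *
snap('top','a.png');snap('side','b.png')
s=state();print(s)
for n in('top','side'):
    K,d,R,t=cm(n);print(n,-R.T@t,R[2])
E
```

```text
{'time_s': 0.1, 'qpos': array([ 7.20762374e+01,  1.83457340e+01,  8.96976722e+01, -2.47320212e-04,
        7.20445192e+01, -1.14768494e+00]), 'qvel': array([-0.06576804, -0.14189904, -0.26349979, -0.02071111, -0.08834719,
       -0.05575376]), 'effort': array([-2.80501863e-04, -4.13332450e+01, -2.32507932e+01,  7.28170364e-02,
        4.21315699e-02, -5.23702579e-05]), 'ee_pos': array([165.85109345, 550.12123053, 227.2386566 ]), 'ee_rot': array([-1.79912087e+02, -1.52599537e-03,  1.63223998e+02]), 'force': array([ 0.26687017, -0.6381356 ,  0.06016811]), 'torque': array([ 0.00020799, -0.01399786,  0.00255494]), 'gripper_force': 0.0, 'gripper_width': 91.48536054625082}
top [ 367.45152818   16.83726344 1412.89520182] [ 0.09406108 -0.01998366 -0.99536585]
side [  119.44314203 -1050.66445835   832.81095712] [ 0.28111132  0.77348296 -0.56806736]
```

View pics/a.png

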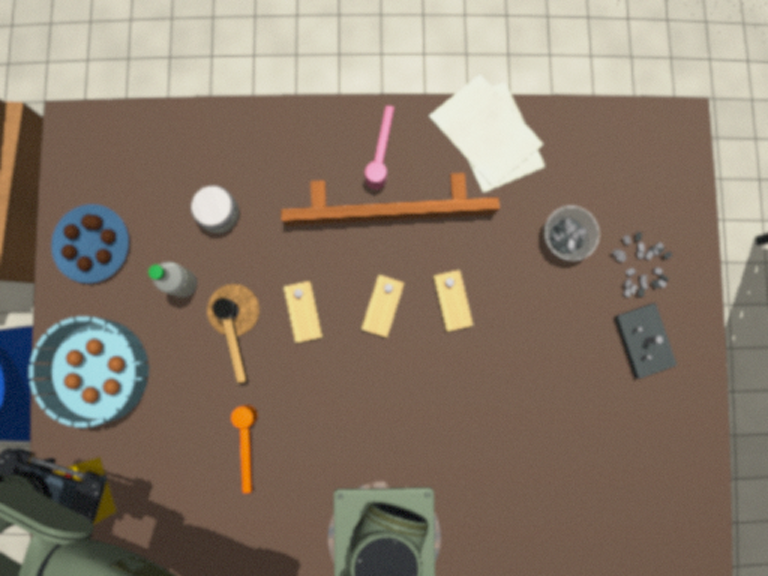

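View pics/b.png

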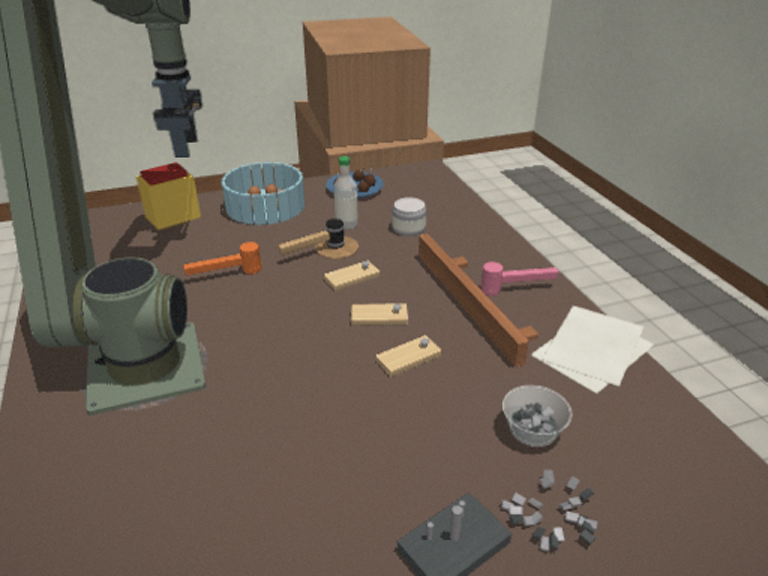

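Top (1.5x): three panels at about (303,312), (383,306) and (453,300). The mallet candidates are black-headed on the cork pad (225,308), orange (243,418) and pink (376,175), and I choose the black one. Next is one close crop to check the choice and take measurements.

```bash
python3 - <<'E'
import cv2
im=cv2.imread('pics/raw_a.png')
c=im[125:265,130:330]
cv2.imwrite('pics/c.png',cv2.resize(c,None,fx=4,fy=4,interpolation=cv2.INTER_CUBIC))
E
```

```text
(no output)
```

View pics/c.png

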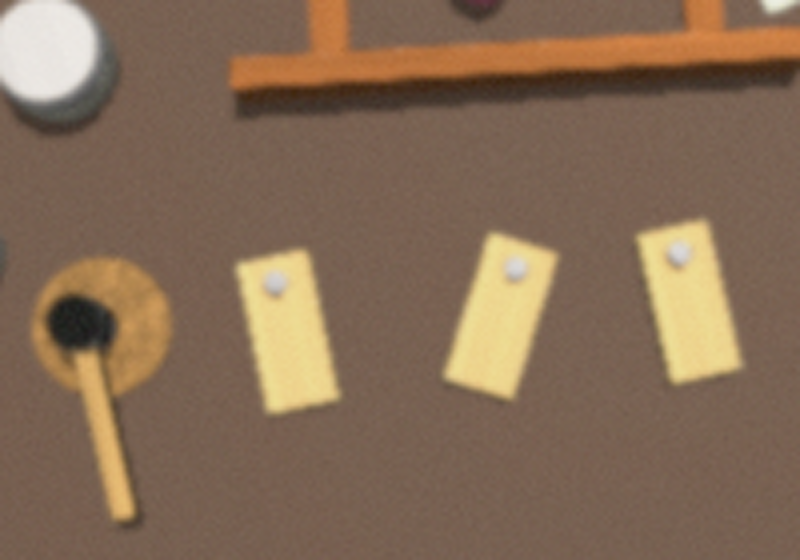

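The crop shows the wanted mallet: a black head at (78,322) on the cork pad centred at (101,327), with a natural wood handle ending at (124,517). The stud heads are at (275,283), (515,268) and (680,254). I will now measure these points.

```bash
cat >> h.py <<'E'
def panels(im):
    hsv=cv2.cvtColor(im,cv2.COLOR_BGR2HSV); m=cv2.inRange(hsv,(18,60,150),(32,200,255))
    cs,_=cv2.findContours(m,cv2.RETR_EXTERNAL,cv2.CHAIN_APPROX_NONE); out=[]
    for c in cs:
        if cv2.contourArea(c)<300: continue
        w=px2w('top',c.reshape(-1,2),16.)[:,:2].astype(np.float32)
        (cx,cy),(a,b),an=cv2.minAreaRect(w)
        if max(a,b)>200: continue
        if a<b: an+=90
        an=(an+90)%180-90
        out.append(np.round([cx,cy,max(a,b),min(a,b),an],1))
    return sorted(out,key=lambda o:-o[1])
def delta(x,y,z,yaw):
    "shift/turn from present pose to target TCP (mm,deg), tool axes, m & rad"
    s=state(); e=np.deg2rad(s['ee_rot']); R=Ro.from_euler('xyz',e).as_matrix()
    d=R.T@(np.array([x,y,z])-s['ee_pos'])/1000
    dy=-((yaw-s['ee_rot'][2]+180)%360-180)
    print('pos',s['ee_pos'].round(1),s['ee_rot'].round(1),'-> d',d.round(4),'yaw',np.deg2rad(dy).round(4),'F',s['force'].round(1))
E
python3 - <<'E'
from h import *
im=cv2.imread('pics/raw_a.png')
for p in panels(im): print('panel',p)
f=lambda L:[(130+u/4,125+v/4) for u,v in L]
st=px2w('top',f([(275,283),(515,268),(680,254)]),28.); print('studs',st.round(1))
h=px2w('top',f([(78,322)]),68.)[0]; e=px2w('top',f([(124,517)]),49.)[0]
print('head',h,'end',e,np.linalg.norm((e-h)[:2]),'ang',np.degrees(np.arctan2(*(h-e)[1::-1])))
print('pad',px2w('top',f([(101,327)]),4.)); 
r=px2w('top',[(282/1.5,221/1.5),(499/1.5,210/1.5)],60.);print('rest',r, np.linalg.norm(r[0]-r[1]))
# side check
print('side head', px2w('side',[(335/1.5,223/1.5)],68.))
E
```

```text
panel [470.1 165.7 123.8  60.2  11.9]
panel [480.4  -0.8 123.1  61.  -17.6]
panel [ 490.3 -149.   123.3   59.5   12.3]
studs [[ 505.2  172.6   28. ]
 [ 515.   -13.7   28. ]
 [ 524.7 -142.4   28. ]]
head [473.20083504 316.8708292   68.        ] end [326.34346024 284.99776659  49.        ] 150.276347616857 ang 12.245231202316926
pad [[474.10219486 312.84118262   4.        ]]
rest [[ 651.49396304  202.31383423   60.        ]
 [ 671.03831739 -243.55744447   60.        ]] 446.29942746404447
side head [[474.8959909  312.80469257  68.        ]]
```

```bash
python3 - <<'E'
from h import *
print('cap',px2w('top',[(157/1.5,272/1.5)],190.)); print(px2w('side',[(344/1.5,160/1.5)],190.))
delta(430,306,180,192.2)
E
```

```text
cap [[531.81548972 415.68588901 190.        ]]
[[529.655724   402.79260744 190.        ]]
pos [165.9 550.1 227.2] [-179.9   -0.   163.2] -> d [-0.3234 -0.1574  0.0475] yaw -0.5057 F [ 0.3 -0.6  0.1]
```

```bash
python3 -m crank '[{"grip":0.0912,"x":-0.032,"y":-0.016,"z":0.005,"yaw":0},{"grip":0.0912,"x":-0.065,"y":-0.032,"z":0.01,"yaw":0},{"grip":0.0912,"x":-0.097,"y":-0.047,"z":0.014,"yaw":0},{"grip":0.0912,"x":-0.129,"y":-0.063,"z":0.019,"yaw":0},{"grip":0.0912,"x":-0.162,"y":-0.079,"z":0.024,"yaw":0}]'
python3 -m crank '[{"grip":0.06,"x":-0.032,"y":-0.016,"z":0.005,"yaw":-0.11},{"grip":0.06,"x":-0.065,"y":-0.032,"z":0.01,"yaw":-0.22},{"grip":0.06,"x":-0.097,"y":-0.047,"z":0.014,"yaw":-0.33},{"grip":0.06,"x":-0.129,"y":-0.063,"z":0.019,"yaw":-0.44},{"grip":0.06,"x":-0.162,"y":-0.079,"z":0.024,"yaw":-0.506}]'
python3 -m crank '[{"grip":0.06,"x":0,"y":0,"z":0,"yaw":0},{"grip":0.06,"x":0,"y":0,"z":0,"yaw":0},{"grip":0.06,"x":0,"y":0,"z":0,"yaw":0},{"grip":0.06,"x":0,"y":0,"z":0,"yaw":0},{"grip":0.06,"x":0,"y":0,"z":0,"yaw":0}]'
python3 -c "
from h import *
delta(430,306,33,192.2)"
```

```text
time_s: 0.52
ee_pos: [298.9, 426.8, 203.4]
ee_rot: [-180.0, -0.0, 163.3]
force: [1.4, 0.1, -0.1]
gripper_width: 91.5
gripper_force: 0.0
time_s: 0.93
ee_pos: [431.3, 304.3, 179.5]
ee_rot: [-180.0, -0.0, -167.5]
force: [-0.0, 0.4, 0.0]
gripper_width: 61.5
gripper_force: 0.0
time_s: 1.35
ee_pos: [429.7, 306.7, 180.1]
ee_rot: [180.0, 0.0, -167.7]
force: [0.3, -0.4, -0.5]
gripper_width: 60.1
gripper_force: 0.0
pos [429.7 306.7 180.1] [ 180.     0.  -167.7] -> d [-1.000e-04 -8.000e-04  1.471e-01] yaw 0.0019 F [ 0.3 -0.4 -0.5]
```

Accurate tracking. Descend and grip, then lift.

```bash
python3 -m crank '[{"grip":0.06,"x":0,"y":0,"z":0.035,"yaw":0},{"grip":0.06,"x":0,"y":0,"z":0.07,"yaw":0},{"grip":0.06,"x":0,"y":0,"z":0.105,"yaw":0},{"grip":0.06,"x":0,"y":0,"z":0.135,"yaw":0},{"grip":0.06,"x":0,"y":0,"z":0.147,"yaw":0}]' 55
python3 -m crank '[{"grip":0.06,"x":0,"y":0,"z":0,"yaw":0},{"grip":0.03,"x":0,"y":0,"z":0,"yaw":0},{"grip":0.0,"x":0,"y":0,"z":0,"yaw":0},{"grip":0.0,"x":0,"y":0,"z":0,"yaw":0},{"grip":0.0,"x":0,"y":0,"z":0,"yaw":0}]' 55
python3 -m crank '[{"grip":0.0,"x":0,"y":0,"z":0,"yaw":0},{"grip":0.0,"x":0,"y":0,"z":0,"yaw":0},{"grip":0.0,"x":0,"y":0,"z":0,"yaw":0},{"grip":0.0,"x":0,"y":0,"z":0,"yaw":0},{"grip":0.0,"x":0,"y":0,"z":0,"yaw":0}]' 55
```

```text
time_s: 1.77
ee_pos: [427.6, 305.3, 29.4]
ee_rot: [-179.9, -0.3, -167.7]
force: [0.4, -0.7, -0.8]
gripper_width: 60.2
gripper_force: 0.0
time_s: 2.18
ee_pos: [431.3, 306.5, 34.4]
ee_rot: [179.9, 0.2, -167.8]
force: [0.6, 0.5, -0.1]
gripper_width: 36.1
gripper_force: 0.0
time_s: 2.6
ee_pos: [430.9, 306.2, 33.6]
ee_rot: [179.9, 0.1, -167.8]
force: [-3.0, 2.9, 5.0]
gripper_width: 17.9
gripper_force: 55.0
```

```bash
python3 -m crank '[{"grip":0.0,"x":0,"y":0,"z":-0.01,"yaw":0},{"grip":0.0,"x":0,"y":0,"z":-0.03,"yaw":0},{"grip":0.0,"x":0,"y":0,"z":-0.06,"yaw":0},{"grip":0.0,"x":0,"y":0,"z":-0.08,"yaw":0},{"grip":0.0,"x":0,"y":0,"z":-0.08,"yaw":0}]' 55
python3 -m crank '[{"grip":0.0,"x":0,"y":0,"z":0,"yaw":0},{"grip":0.0,"x":0,"y":0,"z":0,"yaw":0},{"grip":0.0,"x":0,"y":0,"z":0,"yaw":0},{"grip":0.0,"x":0,"y":0,"z":0,"yaw":0},{"grip":0.0,"x":0,"y":0,"z":0,"yaw":0}]' 55
python3 - <<'E'
from h import *
snap('side','d.png',(170,80,310,200),4); im=grab_frame('top')[:,:,::-1].copy(); cv2.imwrite('pics/raw_e.png',im)
for p in panels(im): print(p)
a=np.deg2rad(12.2)
# TCP for head axis over stud1, stud at (506,173.2)
delta(506-45*np.cos(a),173.2-45*np.sin(a),113,192.2)
E
```

```text
time_s: 3.02
ee_pos: [432.6, 306.7, 116.8]
ee_rot: [179.9, 0.4, -167.8]
force: [0.7, 1.0, -3.2]
gripper_width: 17.6
gripper_force: 55.0
time_s: 3.43
ee_pos: [430.0, 305.3, 111.7]
ee_rot: [-179.9, -0.1, -167.8]
force: [0.4, 0.4, -3.4]
gripper_width: 17.7
gripper_force: 55.0
[470.  165.4 124.5  61.2  11.4]
[480.7  -1.2 123.8  61.4 -18. ]
[ 490.2 -148.6  123.8   59.7   12.1]
pos [430.3 305.6 112.2] [-1.800e+02 -1.000e-01 -1.678e+02] -> d [-0.001  -0.1454 -0.0007] yaw 0.0003 F [-0.1  0.9 -3.2]
```

View pics/d.png

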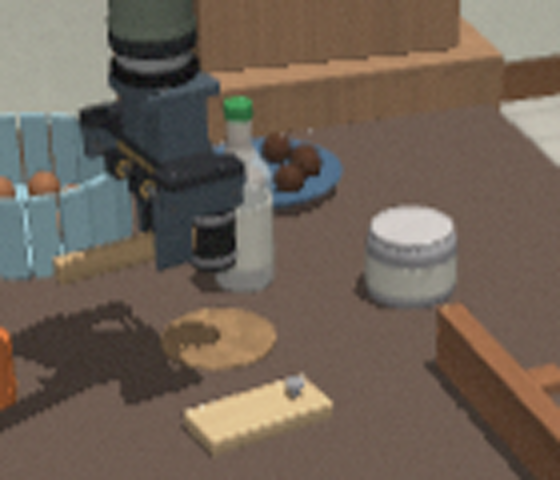

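Side crop: the mallet is held level, with its head at (213,240), and the pad is free at (220,335). Next I move over stud 1 and drive it.

```bash
python3 -m crank '[{"grip":0.0,"x":0,"y":-0.03,"z":0,"yaw":0},{"grip":0.0,"x":0,"y":-0.065,"z":0,"yaw":0},{"grip":0.0,"x":-0.001,"y":-0.1,"z":0,"yaw":0},{"grip":0.0,"x":-0.001,"y":-0.13,"z":0,"yaw":0},{"grip":0.0,"x":-0.001,"y":-0.145,"z":0,"yaw":0}]' 60
python3 -m crank '[{"grip":0.0,"x":0,"y":0,"z":0.0,"yaw":0},{"grip":0.0,"x":0,"y":0,"z":0.01,"yaw":0},{"grip":0.0,"x":0,"y":0,"z":0.025,"yaw":0},{"grip":0.0,"x":0,"y":0,"z":0.04,"yaw":0},{"grip":0.0,"x":0,"y":0,"z":0.045,"yaw":0}]' 60
python3 -m crank '[{"grip":0.0,"x":0,"y":0,"z":0.004,"yaw":0},{"grip":0.0,"x":0,"y":0,"z":0.008,"yaw":0},{"grip":0.0,"x":0,"y":0,"z":0.012,"yaw":0},{"grip":0.0,"x":0,"y":0,"z":0.014,"yaw":0},{"grip":0.0,"x":0,"y":0,"z":0.016,"yaw":0}]' 60
python3 -m crank '[{"grip":0.0,"x":0,"y":0,"z":0.001,"yaw":0},{"grip":0.0,"x":0,"y":0,"z":0.002,"yaw":0},{"grip":0.0,"x":0,"y":0,"z":0.003,"yaw":0},{"grip":0.0,"x":0,"y":0,"z":0.003,"yaw":0},{"grip":0.0,"x":0,"y":0,"z":0.003,"yaw":0}]' 60
```

```text
time_s: 3.95
ee_pos: [462.3, 161.3, 112.7]
ee_rot: [-179.9, -0.0, -167.9]
force: [0.1, 0.7, -3.1]
gripper_width: 17.7
gripper_force: 60.0
time_s: 4.37
ee_pos: [460.5, 164.8, 65.5]
ee_rot: [180.0, -0.2, -167.7]
force: [-1.4, 0.2, -3.0]
gripper_width: 17.8
gripper_force: 60.0
time_s: 4.78
ee_pos: [462.3, 165.0, 52.9]
ee_rot: [179.9, 0.1, -167.8]
force: [-4.2, 0.8, 6.3]
gripper_width: 17.7
gripper_force: 60.0
time_s: 5.2
ee_pos: [462.3, 164.9, 49.9]
ee_rot: [179.9, 0.1, -167.8]
force: [-4.8, 2.2, 5.8]
gripper_width: 17.7
gripper_force: 60.0
```

```bash
python3 -m crank '[{"grip":0.0,"x":0,"y":0,"z":0.001,"yaw":0},{"grip":0.0,"x":0,"y":0,"z":0.002,"yaw":0},{"grip":0.0,"x":0,"y":0,"z":0.002,"yaw":0},{"grip":0.0,"x":0,"y":0,"z":0.002,"yaw":0},{"grip":0.0,"x":0,"y":0,"z":0.002,"yaw":0}]' 60
python3 -m crank '[{"grip":0.0,"x":0,"y":0,"z":0.001,"yaw":0},{"grip":0.0,"x":0,"y":0,"z":0.002,"yaw":0},{"grip":0.0,"x":0,"y":0,"z":0.002,"yaw":0},{"grip":0.0,"x":0,"y":0,"z":0.002,"yaw":0},{"grip":0.0,"x":0,"y":0,"z":0.002,"yaw":0}]' 60
```

```text
time_s: 5.62
ee_pos: [462.2, 165.0, 49.2]
ee_rot: [179.9, 0.1, -167.8]
force: [-7.7, 1.7, 15.9]
gripper_width: 17.4
gripper_force: 60.0
time_s: 6.03
ee_pos: [462.0, 165.0, 48.4]
ee_rot: [179.9, 0.1, -167.8]
force: [-11.9, -0.5, 27.8]
gripper_width: 17.7
gripper_force: 60.0
```

Force rose to 28 N at the expected height, so stud 1 is home. Lift and locate stud 2.

```bash
python3 -m crank '[{"grip":0.0,"x":0,"y":0,"z":-0.01,"yaw":0},{"grip":0.0,"x":0,"y":0,"z":-0.03,"yaw":0},{"grip":0.0,"x":0,"y":0,"z":-0.05,"yaw":0},{"grip":0.0,"x":0,"y":0,"z":-0.067,"yaw":0},{"grip":0.0,"x":0,"y":0,"z":-0.067,"yaw":0}]' 60
python3 - <<'E'
from h import *
im=grab_frame('top')[:,:,::-1].copy(); cv2.imwrite('pics/raw_f.png',im)
for p in panels(im): print(p)
a=np.deg2rad(12.2)
delta(516-45*np.cos(a),-13-45*np.sin(a),113,192.2)
E
```

```text
time_s: 6.45
ee_pos: [465.0, 165.0, 115.0]
ee_rot: [180.0, 0.5, -167.8]
force: [0.1, 0.2, -2.0]
gripper_width: 18.2
gripper_force: 60.0
[480.9  -1.1 124.3  60.9 -17.8]
[ 490.4 -148.7  123.5   59.1   12.7]
pos [463.8 164.7 113.3] [ 180.     0.3 -167.8] -> d [ 0.0316 -0.1847  0.    ] yaw 0.0003 F [ 0.3 -0.1 -3.6]
```

```bash
python3 -m crank '[{"grip":0.0,"x":0.006,"y":-0.035,"z":0,"yaw":0},{"grip":0.0,"x":0.012,"y":-0.073,"z":0,"yaw":0},{"grip":0.0,"x":0.019,"y":-0.11,"z":0,"yaw":0},{"grip":0.0,"x":0.025,"y":-0.148,"z":0,"yaw":0},{"grip":0.0,"x":0.0316,"y":-0.185,"z":0,"yaw":0}]' 60
python3 -m crank '[{"grip":0.0,"x":0,"y":0,"z":0.0,"yaw":0},{"grip":0.0,"x":0,"y":0,"z":0.01,"yaw":0},{"grip":0.0,"x":0,"y":0,"z":0.025,"yaw":0},{"grip":0.0,"x":0,"y":0,"z":0.04,"yaw":0},{"grip":0.0,"x":0,"y":0,"z":0.045,"yaw":0}]' 60
python3 -m crank '[{"grip":0.0,"x":0,"y":0,"z":0.004,"yaw":0},{"grip":0.0,"x":0,"y":0,"z":0.008,"yaw":0},{"grip":0.0,"x":0,"y":0,"z":0.012,"yaw":0},{"grip":0.0,"x":0,"y":0,"z":0.014,"yaw":0},{"grip":0.0,"x":0,"y":0,"z":0.016,"yaw":0}]' 60
python3 -m crank '[{"grip":0.0,"x":0,"y":0,"z":0.001,"yaw":0},{"grip":0.0,"x":0,"y":0,"z":0.002,"yaw":0},{"grip":0.0,"x":0,"y":0,"z":0.003,"yaw":0},{"grip":0.0,"x":0,"y":0,"z":0.004,"yaw":0},{"grip":0.0,"x":0,"y":0,"z":0.005,"yaw":0}]' 60
```

```text
time_s: 6.92
ee_pos: [469.6, -24.9, 110.4]
ee_rot: [180.0, -0.1, -167.7]
force: [0.4, -0.7, -3.2]
gripper_width: 17.9
gripper_force: 60.0
time_s: 7.33
ee_pos: [468.3, -23.0, 64.0]
ee_rot: [179.9, -0.3, -167.8]
force: [-0.1, 0.1, -3.9]
gripper_width: 17.8
gripper_force: 60.0
time_s: 7.75
ee_pos: [470.4, -23.0, 51.7]
ee_rot: [180.0, 0.0, -167.8]
force: [-3.4, 0.4, 6.8]
gripper_width: 17.6
gripper_force: 60.0
time_s: 8.17
ee_pos: [470.3, -23.1, 48.4]
ee_rot: [-180.0, 0.0, -167.8]
force: [-11.5, -0.9, 28.6]
gripper_width: 17.7
gripper_force: 60.0
```

```bash
python3 -m crank '[{"grip":0.0,"x":0,"y":0,"z":-0.01,"yaw":0},{"grip":0.0,"x":0,"y":0,"z":-0.03,"yaw":0},{"grip":0.0,"x":0,"y":0,"z":-0.05,"yaw":0},{"grip":0.0,"x":0,"y":0,"z":-0.067,"yaw":0},{"grip":0.0,"x":0,"y":0,"z":-0.067,"yaw":0}]' 60
python3 - <<'E'
from h import *
im=grab_frame('top')[:,:,::-1].copy(); cv2.imwrite('pics/raw_g.png',im)
for p in panels(im): print(p)
a=np.deg2rad(12.2)
delta(526-45*np.cos(a),-141.5-45*np.sin(a),113,192.2)
E
```

```text
time_s: 8.58
ee_pos: [473.4, -23.3, 116.3]
ee_rot: [-179.9, 0.5, -167.8]
force: [-0.1, -0.6, -3.1]
gripper_width: 17.8
gripper_force: 60.0
[469.8 165.2 124.   60.5  11.4]
[ 490.3 -149.   123.9   59.9   12.1]
pos [472.1 -23.2 114.5] [-179.9    0.3 -167.8] -> d [ 0.0174 -0.127   0.0016] yaw 0.0004 F [ 0.2 -0.8 -4.5]
```

```bash
python3 -m crank '[{"grip":0.0,"x":0.004,"y":-0.03,"z":0,"yaw":0},{"grip":0.0,"x":0.008,"y":-0.06,"z":0,"yaw":0},{"grip":0.0,"x":0.012,"y":-0.09,"z":0,"yaw":0},{"grip":0.0,"x":0.016,"y":-0.12,"z":0,"yaw":0},{"grip":0.0,"x":0.016,"y":-0.127,"z":0,"yaw":0}]' 60
python3 -m crank '[{"grip":0.0,"x":0,"y":0,"z":0.0,"yaw":0},{"grip":0.0,"x":0,"y":0,"z":0.01,"yaw":0},{"grip":0.0,"x":0,"y":0,"z":0.025,"yaw":0},{"grip":0.0,"x":0,"y":0,"z":0.04,"yaw":0},{"grip":0.0,"x":0,"y":0,"z":0.045,"yaw":0}]' 60
python3 -m crank '[{"grip":0.0,"x":0,"y":0,"z":0.004,"yaw":0},{"grip":0.0,"x":0,"y":0,"z":0.008,"yaw":0},{"grip":0.0,"x":0,"y":0,"z":0.012,"yaw":0},{"grip":0.0,"x":0,"y":0,"z":0.014,"yaw":0},{"grip":0.0,"x":0,"y":0,"z":0.016,"yaw":0}]' 60
python3 -m crank '[{"grip":0.0,"x":0,"y":0,"z":0.001,"yaw":0},{"grip":0.0,"x":0,"y":0,"z":0.002,"yaw":0},{"grip":0.0,"x":0,"y":0,"z":0.003,"yaw":0},{"grip":0.0,"x":0,"y":0,"z":0.004,"yaw":0},{"grip":0.0,"x":0,"y":0,"z":0.005,"yaw":0}]' 60
```

```text
time_s: 9.05
ee_pos: [481.8, -154.3, 111.6]
ee_rot: [-179.9, -0.0, -167.9]
force: [1.2, 0.3, -2.4]
gripper_width: 17.4
gripper_force: 60.0
time_s: 9.47
ee_pos: [479.4, -148.6, 65.0]
ee_rot: [179.8, -0.3, -167.7]
force: [-0.7, 0.7, -3.3]
gripper_width: 17.5
gripper_force: 60.0
time_s: 9.88
ee_pos: [481.7, -150.1, 52.8]
ee_rot: [180.0, 0.0, -167.8]
force: [-4.2, 3.2, 6.6]
gripper_width: 18.1
gripper_force: 60.0
time_s: 10.3
ee_pos: [481.7, -150.1, 48.6]
ee_rot: [180.0, 0.0, -167.8]
force: [-7.2, 4.2, 18.8]
gripper_width: 18.1
gripper_force: 60.0
```

```bash
python3 -m crank '[{"grip":0.0,"x":0,"y":0,"z":0.001,"yaw":0},{"grip":0.0,"x":0,"y":0,"z":0.002,"yaw":0},{"grip":0.0,"x":0,"y":0,"z":0.002,"yaw":0},{"grip":0.0,"x":0,"y":0,"z":0.002,"yaw":0},{"grip":0.0,"x":0,"y":0,"z":0.002,"yaw":0}]' 60
python3 -m crank '[{"grip":0.0,"x":0,"y":0,"z":-0.01,"yaw":0},{"grip":0.0,"x":0,"y":0,"z":-0.03,"yaw":0},{"grip":0.0,"x":0,"y":0,"z":-0.05,"yaw":0},{"grip":0.0,"x":0,"y":0,"z":-0.08,"yaw":0},{"grip":0.0,"x":0,"y":0,"z":-0.10,"yaw":0}]' 60
python3 - <<'E'
from h import *
snap('side','k.png',(200,120,320,270),4)
delta(431,304.5,140,192.2)
E
```

```text
time_s: 10.72
ee_pos: [481.6, -150.1, 48.4]
ee_rot: [180.0, 0.1, -167.8]
force: [-9.6, 4.2, 24.3]
gripper_width: 17.7
gripper_force: 60.0
time_s: 11.13
ee_pos: [482.7, -151.1, 147.4]
ee_rot: [-179.9, 0.2, -167.8]
force: [0.7, 0.2, -2.3]
gripper_width: 17.7
gripper_force: 60.0
pos [ 485.  -151.9  150.8] [-179.7    0.5 -167.8] -> d [-0.0437  0.4575  0.0086] yaw 0.0003 F [ 2.2 -0.3 -0.4]
```

View pics/k.png

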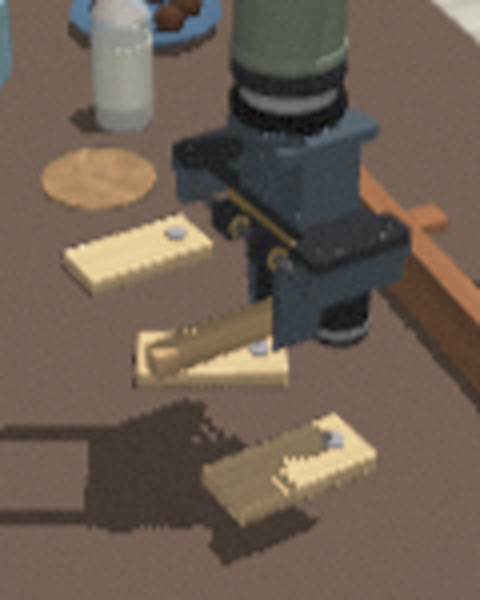

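The side crop shows all three studs low, at (175,232), (260,348) and (333,438), and the pad free at (98,178). Return the mallet.

```bash
python3 -m crank '[{"grip":0.0,"x":-0.003,"y":0.03,"z":0,"yaw":0},{"grip":0.0,"x":-0.006,"y":0.06,"z":0,"yaw":0},{"grip":0.0,"x":-0.009,"y":0.09,"z":0,"yaw":0},{"grip":0.0,"x":-0.012,"y":0.12,"z":0,"yaw":0},{"grip":0.0,"x":-0.015,"y":0.152,"z":0.003,"yaw":0}]' 60
python3 -m crank '[{"grip":0.0,"x":-0.003,"y":0.03,"z":0,"yaw":0},{"grip":0.0,"x":-0.006,"y":0.06,"z":0,"yaw":0},{"grip":0.0,"x":-0.009,"y":0.09,"z":0,"yaw":0},{"grip":0.0,"x":-0.012,"y":0.12,"z":0,"yaw":0},{"grip":0.0,"x":-0.015,"y":0.152,"z":0.003,"yaw":0}]' 60
python3 -m crank '[{"grip":0.0,"x":-0.003,"y":0.04,"z":0,"yaw":0},{"grip":0.0,"x":-0.006,"y":0.08,"z":0,"yaw":0},{"grip":0.0,"x":-0.009,"y":0.12,"z":0,"yaw":0},{"grip":0.0,"x":-0.012,"y":0.145,"z":0,"yaw":0},{"grip":0.0,"x":-0.015,"y":0.153,"z":0.003,"yaw":0}]' 60
python3 -m crank '[{"grip":0.0,"x":0,"y":0,"z":0.02,"yaw":0},{"grip":0.0,"x":0,"y":0,"z":0.04,"yaw":0},{"grip":0.0,"x":0,"y":0,"z":0.06,"yaw":0},{"grip":0.0,"x":0,"y":0,"z":0.07,"yaw":0},{"grip":0.0,"x":0,"y":0,"z":0.08,"yaw":0}]' 60
python3 - <<'E'
from h import *
snap('side','l.png',(170,80,310,200),4)
delta(430.5,303.5,33,192.2)
E
```

```text
time_s: 11.6
ee_pos: [464.3, 2.0, 141.8]
ee_rot: [-180.0, 0.1, -167.8]
force: [1.3, -1.6, -3.7]
gripper_width: 17.7
gripper_force: 60.0
time_s: 12.02
ee_pos: [446.7, 154.1, 138.8]
ee_rot: [180.0, 0.1, -167.8]
force: [0.8, 0.8, -3.6]
gripper_width: 17.7
gripper_force: 60.0
time_s: 12.43
ee_pos: [428.7, 309.6, 135.7]
ee_rot: [179.9, 0.1, -167.6]
force: [0.7, -0.7, -3.1]
gripper_width: 17.6
gripper_force: 60.0
time_s: 12.85
ee_pos: [428.7, 304.7, 54.5]
ee_rot: [-180.0, -0.1, -167.8]
force: [0.5, -0.2, -3.2]
gripper_width: 17.9
gripper_force: 60.0
pos [428.1 304.3  53.3] [-179.9   -0.2 -167.8] -> d [-0.0022 -0.0012  0.0203] yaw -0.0003 F [-0.2 -0.6 -4.5]
```

View pics/l.png

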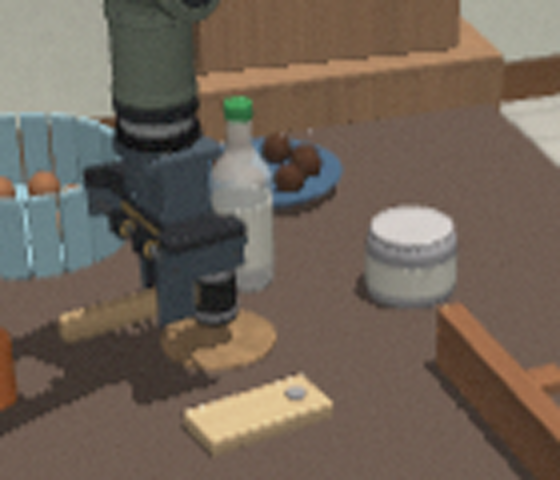

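The mallet is level, with its head at (216,297) above the pad at (220,340). Lower it, release in stages, then rise.

```bash
python3 -m crank '[{"grip":0.0,"x":0,"y":0,"z":0.006,"yaw":0},{"grip":0.0,"x":-0.001,"y":0,"z":0.012,"yaw":0},{"grip":0.0,"x":-0.001,"y":0,"z":0.016,"yaw":0},{"grip":0.0,"x":-0.001,"y":0,"z":0.018,"yaw":0},{"grip":0.0,"x":-0.001,"y":0,"z":0.020,"yaw":0}]' 60
python3 -m crank '[{"grip":0.0,"x":0,"y":0,"z":0,"yaw":0},{"grip":0.0,"x":0,"y":0,"z":0.001,"yaw":0},{"grip":0.0,"x":0,"y":0,"z":0.001,"yaw":0},{"grip":0.0,"x":0,"y":0,"z":0.001,"yaw":0},{"grip":0.0,"x":0,"y":0,"z":0.001,"yaw":0}]' 3
python3 -m crank '[{"grip":0.03,"x":0,"y":0,"z":0,"yaw":0},{"grip":0.05,"x":0,"y":0,"z":0,"yaw":0},{"grip":0.06,"x":0,"y":0,"z":0,"yaw":0},{"grip":0.06,"x":0,"y":0,"z":0,"yaw":0},{"grip":0.06,"x":0,"y":0,"z":0,"yaw":0}]' 10
python3 -m crank '[{"grip":0.06,"x":0,"y":0,"z":0,"yaw":0},{"grip":0.06,"x":0,"y":0,"z":-0.02,"yaw":0},{"grip":0.06,"x":0,"y":0,"z":-0.05,"yaw":0},{"grip":0.07,"x":0,"y":0,"z":-0.08,"yaw":0},{"grip":0.07,"x":0,"y":0,"z":-0.11,"yaw":0}]' 10
python3 - <<'E'
from h import *
im=grab_frame('top')[:,:,::-1].copy(); cv2.imwrite('pics/raw_m.png',im)
for p in panels(im): print(p)
snap('side','m.png',(190,100,350,220),4)
E
```

```text
time_s: 13.32
ee_pos: [430.3, 305.8, 36.1]
ee_rot: [180.0, 0.0, -167.8]
force: [0.1, -0.6, -2.4]
gripper_width: 17.7
gripper_force: 60.0
time_s: 13.73
ee_pos: [430.0, 305.7, 35.3]
ee_rot: [180.0, 0.0, -167.8]
force: [-1.4, -0.6, 0.3]
gripper_width: 17.8
gripper_force: 3.0
time_s: 14.15
ee_pos: [430.2, 305.7, 35.0]
ee_rot: [180.0, 0.0, -167.8]
force: [0.2, 0.7, 1.8]
gripper_width: 48.7
gripper_force: 0.0
time_s: 14.57
ee_pos: [429.7, 305.4, 146.0]
ee_rot: [-180.0, -0.0, -167.8]
force: [0.2, 0.2, 0.4]
gripper_width: 69.3
gripper_force: 0.0
[469.7 165.9 123.8  60.7  11.9]
[480.7  -1.2 124.   61.  -18.2]
[ 490.  -148.5  124.3   59.7   12.7]
```

View pics/m.png

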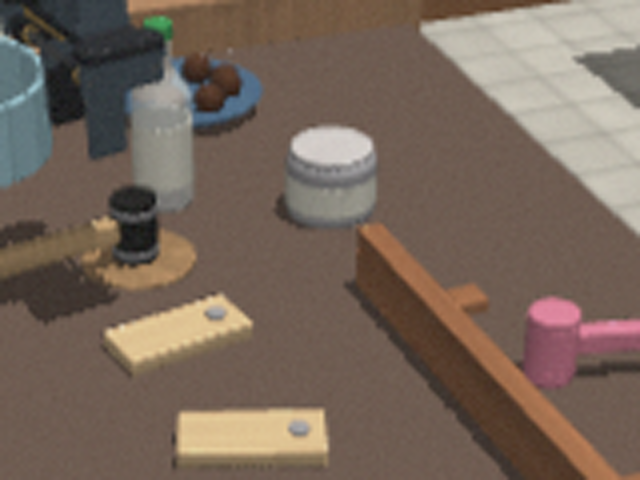

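The mallet stands upright on its pad at (133,225). Now panel 1, gripped across its width 8 mm to the plain side of centre.

```bash
python3 - <<'E'
from h import *
delta(462.1,163.9,100,191.9)
E
```

```text
pos [432.7 307.5 149.9] [ 179.8    0.6 -167.8] -> d [ 0.0022 -0.1467  0.0492] yaw 0.0055 F [-0.2  0.1 -0.5]
```

```bash
python3 -m crank '[{"grip":0.075,"x":0,"y":-0.03,"z":0,"yaw":0},{"grip":0.075,"x":0.0,"y":-0.07,"z":0.01,"yaw":0},{"grip":0.075,"x":0.0,"y":-0.11,"z":0.03,"yaw":0},{"grip":0.075,"x":0.0,"y":-0.145,"z":0.045,"yaw":0},{"grip":0.075,"x":0.0,"y":-0.145,"z":0.045,"yaw":0}]' 10
python3 -m crank '[{"grip":0.075,"x":0,"y":0,"z":0,"yaw":0},{"grip":0.075,"x":0,"y":0,"z":0,"yaw":0},{"grip":0.075,"x":0,"y":0,"z":0,"yaw":0},{"grip":0.075,"x":0,"y":0,"z":0,"yaw":0},{"grip":0.075,"x":0,"y":0,"z":0,"yaw":0}]' 10
python3 - <<'E'
from h import *
im=grab_frame('side')[:,:,::-1].copy()
delta(462.1,163.9,17,191.9)
E
```

```text
time_s: 15.08
ee_pos: [458.5, 158.0, 96.5]
ee_rot: [-179.8, -0.5, -168.1]
force: [-0.9, -0.4, -0.4]
gripper_width: 75.2
gripper_force: 0.0
time_s: 15.5
ee_pos: [460.8, 165.1, 100.3]
ee_rot: [180.0, 0.1, -167.7]
force: [-0.1, 0.2, 0.3]
gripper_width: 74.6
gripper_force: 0.0
pos [460.7 165.  100.3] [ 1.800e+02  1.000e-01 -1.677e+02] -> d [-0.001  -0.0014  0.0833] yaw 0.0072 F [-0.6  0.3  0.3]
```

```bash
python3 -m crank '[{"grip":0.075,"x":-0.001,"y":-0.001,"z":0.025,"yaw":0},{"grip":0.075,"x":-0.001,"y":-0.001,"z":0.05,"yaw":0},{"grip":0.075,"x":-0.001,"y":-0.001,"z":0.068,"yaw":0},{"grip":0.075,"x":-0.001,"y":-0.001,"z":0.077,"yaw":0.007},{"grip":0.075,"x":-0.001,"y":-0.001,"z":0.082,"yaw":0.007}]' 10
python3 -m crank '[{"grip":0.075,"x":0,"y":0,"z":0,"yaw":0},{"grip":0.05,"x":0,"y":0,"z":0,"yaw":0},{"grip":0.04,"x":0,"y":0,"z":0,"yaw":0},{"grip":0.04,"x":0,"y":0,"z":0,"yaw":0},{"grip":0.04,"x":0,"y":0,"z":0,"yaw":0}]' 10
python3 -m crank '[{"grip":0.04,"x":0,"y":0,"z":0,"yaw":0},{"grip":0.04,"x":0,"y":0,"z":-0.005,"yaw":0},{"grip":0.04,"x":0,"y":0,"z":-0.02,"yaw":0},{"grip":0.04,"x":0,"y":0,"z":-0.05,"yaw":0},{"grip":0.04,"x":0,"y":0,"z":-0.08,"yaw":0}]' 10
python3 -m crank '[{"grip":0.04,"x":0,"y":0,"z":0,"yaw":0.05},{"grip":0.04,"x":0,"y":0,"z":-0.005,"yaw":0.1},{"grip":0.04,"x":0,"y":0,"z":-0.01,"yaw":0.15},{"grip":0.04,"x":0,"y":0,"z":-0.01,"yaw":0.164},{"grip":0.04,"x":0,"y":0,"z":-0.01,"yaw":0.164}]' 10
python3 - <<'E'
from h import *
snap('side','n.png',(190,80,350,240),3.7)
P=np.array([651.5,202.3]);Q=np.array([671.,-243.6]);
def tgt(y,u):  # TCP xy for given y on rest & distance u in front of face
    x=P[0]+(y-P[1])*(Q-P)[0]/(Q-P)[1]; n=np.array([np.cos(np.deg2rad(2.5)),np.sin(np.deg2rad(2.5))]); return np.array([x,y])-u*n
print(tgt(135,50),tgt(135,34)); delta(*tgt(135,50),105,182.5)
E
```

```text
time_s: 15.97
ee_pos: [461.2, 163.4, 16.9]
ee_rot: [-180.0, -0.1, -168.2]
force: [0.8, 0.1, 0.2]
gripper_width: 75.2
gripper_force: 0.0
time_s: 16.38
ee_pos: [462.6, 163.4, 18.9]
ee_rot: [180.0, 0.1, -168.2]
force: [-0.9, 0.7, 2.9]
gripper_width: 56.1
gripper_force: 10.0
time_s: 16.8
ee_pos: [460.5, 162.7, 98.1]
ee_rot: [-180.0, -0.2, -168.2]
force: [0.1, 0.6, -1.6]
gripper_width: 56.0
gripper_force: 10.0
time_s: 17.22
ee_pos: [461.7, 163.1, 108.1]
ee_rot: [180.0, 0.0, -177.6]
force: [-1.4, 0.3, -0.6]
gripper_width: 56.2
gripper_force: 10.0
[604.49073761 132.81903063] [620.47550915 133.51694083]
pos [461.5 163.  107.8] [-180.    -0.  -177.5] -> d [-0.1416 -0.0364  0.0027] yaw -0.0005 F [-0.5 -0.5 -0.8]
```

View pics/n.png

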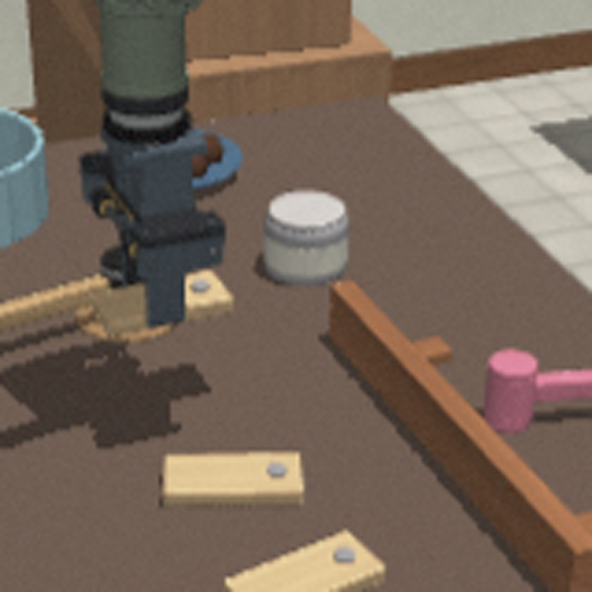

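Panel 1 is held level and square to the rest (grip at (165,300)). Carry it over the rest edge.

```bash
python3 -m crank '[{"grip":0.04,"x":-0.025,"y":-0.007,"z":0,"yaw":0},{"grip":0.04,"x":-0.055,"y":-0.014,"z":0,"yaw":0},{"grip":0.04,"x":-0.085,"y":-0.021,"z":0,"yaw":0},{"grip":0.04,"x":-0.115,"y":-0.029,"z":0,"yaw":0},{"grip":0.04,"x":-0.1416,"y":-0.0364,"z":0,"yaw":0}]' 10
python3 -m crank '[{"grip":0.04,"x":0,"y":0,"z":0,"yaw":0},{"grip":0.04,"x":0,"y":0,"z":0.01,"yaw":0},{"grip":0.04,"x":-0.003,"y":0,"z":0.015,"yaw":0},{"grip":0.04,"x":-0.005,"y":0,"z":0.022,"yaw":0},{"grip":0.04,"x":-0.005,"y":0,"z":0.027,"yaw":0}]' 10
python3 - <<'E'
from h import *
P=np.array([651.5,202.3]);Q=np.array([671.,-243.6]);
delta(620.5,133.5,52,182.5)
E
```

```text
time_s: 17.68
ee_pos: [606.3, 132.3, 107.1]
ee_rot: [-180.0, -0.0, -177.5]
force: [-0.2, 1.2, -1.8]
gripper_width: 55.7
gripper_force: 10.0
time_s: 18.1
ee_pos: [608.7, 133.2, 79.6]
ee_rot: [-180.0, -0.1, -177.5]
force: [0.3, -0.1, -1.2]
gripper_width: 55.8
gripper_force: 10.0
pos [608.7 133.2  79.6] [-1.800e+02 -1.000e-01 -1.775e+02] -> d [-0.0118 -0.0002  0.0275] yaw -0.0007 F [ 0.3 -0.1 -1.2]
```

```bash
python3 -m crank '[{"grip":0.04,"x":-0.001,"y":0,"z":0.003,"yaw":0},{"grip":0.04,"x":-0.003,"y":0,"z":0.007,"yaw":0},{"grip":0.04,"x":-0.005,"y":0,"z":0.011,"yaw":0},{"grip":0.04,"x":-0.006,"y":0,"z":0.014,"yaw":0},{"grip":0.04,"x":-0.006,"y":0,"z":0.014,"yaw":0}]' 10
python3 -m crank '[{"grip":0.04,"x":-0.001,"y":0,"z":0.002,"yaw":0},{"grip":0.04,"x":-0.002,"y":0,"z":0.005,"yaw":0},{"grip":0.04,"x":-0.003,"y":0,"z":0.007,"yaw":0},{"grip":0.04,"x":-0.004,"y":0,"z":0.009,"yaw":0},{"grip":0.04,"x":-0.004,"y":0,"z":0.009,"yaw":0}]' 10
python3 - <<'E'
from h import *
snap('side','o.png',(220,110,350,240),4.5)
delta(620.5,133.5,52,182.5)
E
```

```text
time_s: 18.52
ee_pos: [615.4, 133.4, 66.3]
ee_rot: [180.0, -0.1, -177.6]
force: [-1.3, 0.3, -0.8]
gripper_width: 55.9
gripper_force: 10.0
time_s: 18.93
ee_pos: [619.5, 133.4, 57.2]
ee_rot: [180.0, -0.1, -177.6]
force: [-3.3, 0.9, 0.4]
gripper_width: 56.2
gripper_force: 10.0
pos [619.9 133.3  57.5] [-180.    -0.  -177.6] -> d [-0.0006  0.0001  0.0055] yaw -0.0014 F [-2.4  0.6 -0.2]
```

View pics/o.png

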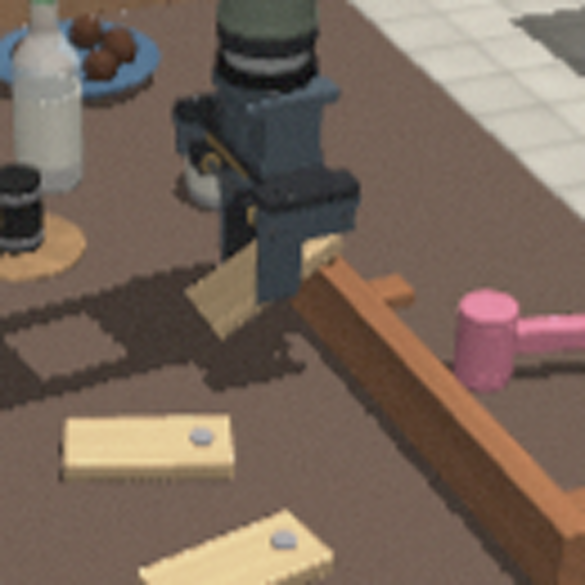

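The panel is tilting as planned: its foot is at (205,318) near the table and its upper end rests on the bar at (335,245). Finish lowering it.

```bash
python3 -m crank '[{"grip":0.04,"x":0,"y":0,"z":0.002,"yaw":0},{"grip":0.04,"x":0,"y":0,"z":0.004,"yaw":0},{"grip":0.04,"x":0,"y":0,"z":0.005,"yaw":0},{"grip":0.04,"x":0,"y":0,"z":0.0055,"yaw":0},{"grip":0.04,"x":0,"y":0,"z":0.0055,"yaw":0}]' 10
python3 -m crank '[{"grip":0.04,"x":0,"y":0,"z":0.001,"yaw":0},{"grip":0.04,"x":0,"y":0,"z":0.002,"yaw":0},{"grip":0.04,"x":0,"y":0,"z":0.002,"yaw":0},{"grip":0.04,"x":0,"y":0,"z":0.002,"yaw":0},{"grip":0.04,"x":0,"y":0,"z":0.002,"yaw":0}]' 10
```

```text
time_s: 19.4
ee_pos: [621.1, 133.4, 52.9]
ee_rot: [180.0, 0.2, -177.6]
force: [0.3, -0.2, 1.0]
gripper_width: 56.1
gripper_force: 10.0
time_s: 19.82
ee_pos: [619.6, 133.4, 50.2]
ee_rot: [180.0, -0.0, -177.6]
force: [-0.4, 0.2, 1.4]
gripper_width: 56.1
gripper_force: 10.0
```

```bash
python3 -m crank '[{"grip":0.06,"x":0,"y":0,"z":0,"yaw":0},{"grip":0.07,"x":0,"y":0,"z":0,"yaw":0},{"grip":0.075,"x":0,"y":0,"z":0,"yaw":0},{"grip":0.075,"x":0,"y":0,"z":0,"yaw":0},{"grip":0.075,"x":0,"y":0,"z":0,"yaw":0}]' 10
python3 -m crank '[{"grip":0.075,"x":0,"y":0,"z":-0.01,"yaw":0},{"grip":0.075,"x":0,"y":0,"z":-0.03,"yaw":0},{"grip":0.075,"x":0,"y":0,"z":-0.06,"yaw":0},{"grip":0.075,"x":0,"y":0,"z":-0.09,"yaw":0},{"grip":0.075,"x":0,"y":0,"z":-0.09,"yaw":0}]' 10
python3 -m crank '[{"grip":0.075,"x":0.03,"y":-0.03,"z":0,"yaw":0},{"grip":0.075,"x":0.05,"y":-0.06,"z":0,"yaw":0},{"grip":0.075,"x":0.08,"y":-0.09,"z":0,"yaw":0},{"grip":0.075,"x":0.11,"y":-0.12,"z":0,"yaw":0},{"grip":0.075,"x":0.13,"y":-0.13,"z":0,"yaw":0}]' 10
python3 -m crank '[{"grip":0.075,"x":0.03,"y":0,"z":0,"yaw":0.1},{"grip":0.075,"x":0.05,"y":0,"z":0,"yaw":0.2},{"grip":0.075,"x":0.06,"y":0,"z":0,"yaw":0.3},{"grip":0.075,"x":0.06,"y":0,"z":0,"yaw":0.36},{"grip":0.075,"x":0.06,"y":0,"z":0,"yaw":0.36}]' 10
python3 - <<'E'
from h import *
im=grab_frame('top')[:,:,::-1].copy(); cv2.imwrite('pics/raw_p.png',im)
for p in panels(im): print(p)
snap('side','p.png',(220,110,350,240),4.5)
a=np.deg2rad(-18); delta(480.7-8*np.cos(a),-1.2-8*np.sin(a),100,162)
E
```

```text
time_s: 20.23
ee_pos: [619.8, 133.4, 50.3]
ee_rot: [180.0, -0.0, -177.6]
force: [0.0, 0.2, -0.2]
gripper_width: 74.6
gripper_force: 0.0
time_s: 20.65
ee_pos: [623.6, 134.1, 147.9]
ee_rot: [179.9, 0.7, -177.6]
force: [1.9, 0.4, 0.9]
gripper_width: 75.0
gripper_force: 0.0
time_s: 21.07
ee_pos: [492.8, -4.6, 140.7]
ee_rot: [-179.9, -0.1, -177.7]
force: [0.3, 0.5, -0.1]
gripper_width: 74.8
gripper_force: 0.0
time_s: 21.48
ee_pos: [435.0, -4.6, 141.1]
ee_rot: [180.0, 0.1, 161.7]
force: [-0.2, -0.8, -0.7]
gripper_width: 75.2
gripper_force: 0.0
[630.4 138.4 117.   59.3   5. ]
[ 490.  -148.9  122.9   60.    12.2]
pos [435.9  -4.5 140.9] [1.800e+02 1.000e-01 1.619e+02] -> d [-0.0335  0.0171  0.041 ] yaw -0.002 F [-0.5 -0.3 -0.7]
```

View pics/p.png

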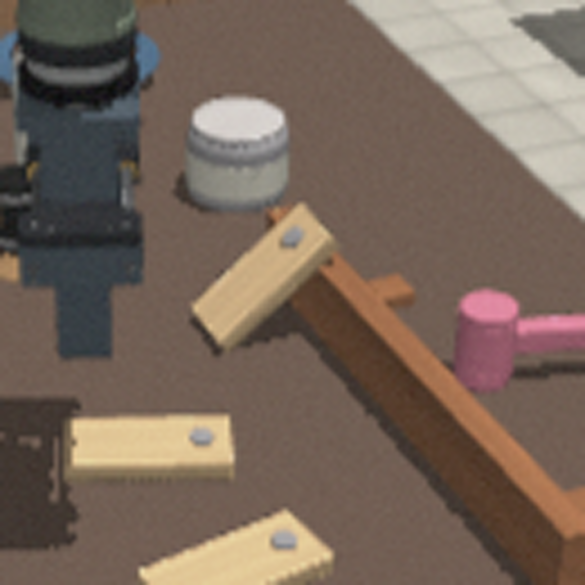

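Panel 1 leans properly, foot at (210,325), stud at (292,237) facing out. Panel 2 is unmoved, so grip it next.

```bash
python3 -m crank '[{"grip":0.075,"x":-0.015,"y":0.008,"z":0.015,"yaw":0},{"grip":0.075,"x":-0.0335,"y":0.017,"z":0.04,"yaw":0},{"grip":0.075,"x":-0.0335,"y":0.017,"z":0.041,"yaw":0},{"grip":0.075,"x":-0.0335,"y":0.017,"z":0.041,"yaw":0},{"grip":0.075,"x":-0.0335,"y":0.017,"z":0.041,"yaw":0}]' 10
python3 -m crank '[{"grip":0.075,"x":0,"y":0,"z":0.025,"yaw":0},{"grip":0.075,"x":0,"y":0,"z":0.05,"yaw":0},{"grip":0.075,"x":0,"y":0,"z":0.068,"yaw":0},{"grip":0.075,"x":0,"y":0,"z":0.077,"yaw":0},{"grip":0.075,"x":0,"y":0,"z":0.082,"yaw":0}]' 10
python3 -m crank '[{"grip":0.075,"x":0,"y":0,"z":0,"yaw":0},{"grip":0.05,"x":0,"y":0,"z":0,"yaw":0},{"grip":0.04,"x":0,"y":0,"z":0,"yaw":0},{"grip":0.04,"x":0,"y":0,"z":0,"yaw":0},{"grip":0.04,"x":0,"y":0,"z":0,"yaw":0}]' 10
python3 -m crank '[{"grip":0.04,"x":0,"y":0,"z":0,"yaw":0},{"grip":0.04,"x":0,"y":0,"z":-0.005,"yaw":0},{"grip":0.04,"x":0,"y":0,"z":-0.02,"yaw":0},{"grip":0.04,"x":0,"y":0,"z":-0.05,"yaw":0},{"grip":0.04,"x":0,"y":0,"z":-0.09,"yaw":0}]' 10
python3 -m crank '[{"grip":0.04,"x":0,"y":0,"z":0,"yaw":-0.1},{"grip":0.04,"x":0,"y":0,"z":0,"yaw":-0.2},{"grip":0.04,"x":0,"y":0,"z":0,"yaw":-0.3},{"grip":0.04,"x":0,"y":0,"z":0,"yaw":-0.358},{"grip":0.04,"x":0,"y":0,"z":0,"yaw":-0.358}]' 10
cat >> h.py <<'E'
P_=np.array([651.5,202.3]);Q_=np.array([671.,-243.6])
def tgt(y,u):
    x=P_[0]+(y-P_[1])*(Q_-P_)[0]/(Q_-P_)[1]; return np.array([x,y])-u*np.array([np.cos(np.deg2rad(2.5)),np.sin(np.deg2rad(2.5))])
E
python3 -c "
from h import *
grab_frame('side');print(tgt(-8,32)); delta(*tgt(-8,50),105,182.5)"
```

```text
time_s: 22.0
ee_pos: [472.4, 1.2, 99.4]
ee_rot: [-180.0, -0.1, 161.8]
force: [-0.8, 0.1, -0.4]
gripper_width: 74.9
gripper_force: 0.0
time_s: 22.42
ee_pos: [472.1, 1.1, 17.2]
ee_rot: [-180.0, -0.0, 161.8]
force: [0.0, -0.0, -0.1]
gripper_width: 74.9
gripper_force: 0.0
time_s: 22.83
ee_pos: [473.3, 1.1, 18.4]
ee_rot: [180.0, 0.1, 161.8]
force: [-0.7, -0.3, 3.9]
gripper_width: 56.1
gripper_force: 10.0
time_s: 23.25
ee_pos: [470.2, 1.3, 106.4]
ee_rot: [-179.9, -0.4, 161.8]
force: [0.1, 0.2, -1.8]
gripper_width: 56.4
gripper_force: 10.0
time_s: 23.67
ee_pos: [472.4, 1.2, 107.6]
ee_rot: [180.0, -0.0, -177.6]
force: [-0.5, 0.6, -1.2]
gripper_width: 55.8
gripper_force: 10.0
[628.72724991  -9.3958204 ]
pos [472.4   1.2 107.5] [ 180.    -0.  -177.8] -> d [-0.1378 -0.0168  0.0025] yaw -0.0048 F [-0.1  0.2 -0.5]
```

```bash
python3 -m crank '[{"grip":0.04,"x":-0.025,"y":-0.003,"z":0,"yaw":0},{"grip":0.04,"x":-0.055,"y":-0.006,"z":0,"yaw":0},{"grip":0.04,"x":-0.085,"y":-0.01,"z":0,"yaw":0},{"grip":0.04,"x":-0.115,"y":-0.014,"z":0,"yaw":0},{"grip":0.04,"x":-0.138,"y":-0.017,"z":0,"yaw":-0.005}]' 10
python3 -m crank '[{"grip":0.04,"x":0,"y":0,"z":0,"yaw":0},{"grip":0.04,"x":0,"y":0,"z":0.01,"yaw":0},{"grip":0.04,"x":-0.003,"y":0,"z":0.015,"yaw":0},{"grip":0.04,"x":-0.005,"y":0,"z":0.022,"yaw":0},{"grip":0.04,"x":-0.005,"y":0,"z":0.027,"yaw":0}]' 10
python3 -m crank '[{"grip":0.04,"x":-0.001,"y":0,"z":0.003,"yaw":0},{"grip":0.04,"x":-0.003,"y":0,"z":0.007,"yaw":0},{"grip":0.04,"x":-0.005,"y":0,"z":0.011,"yaw":0},{"grip":0.04,"x":-0.006,"y":0,"z":0.014,"yaw":0},{"grip":0.04,"x":-0.006,"y":0,"z":0.014,"yaw":0}]' 10
python3 -m crank '[{"grip":0.04,"x":-0.001,"y":0,"z":0.002,"yaw":0},{"grip":0.04,"x":-0.002,"y":0,"z":0.005,"yaw":0},{"grip":0.04,"x":-0.003,"y":0,"z":0.007,"yaw":0},{"grip":0.04,"x":-0.004,"y":0,"z":0.009,"yaw":0},{"grip":0.04,"x":-0.004,"y":0,"z":0.009,"yaw":0}]' 10
python3 -m crank '[{"grip":0.04,"x":0,"y":0,"z":0.002,"yaw":0},{"grip":0.04,"x":0,"y":0,"z":0.004,"yaw":0},{"grip":0.04,"x":0,"y":0,"z":0.005,"yaw":0},{"grip":0.04,"x":0,"y":0,"z":0.007,"yaw":0},{"grip":0.04,"x":0,"y":0,"z":0.007,"yaw":0}]' 10
python3 -c "
from h import *
delta(*tgt(-8,32),50,182.5); snap('side','q.png',(220,110,350,240),4.5)"
```

```text
time_s: 24.13
ee_pos: [613.4, -10.4, 107.3]
ee_rot: [180.0, 0.1, -177.5]
force: [0.4, 0.0, -0.3]
gripper_width: 56.2
gripper_force: 10.0
time_s: 24.55
ee_pos: [615.1, -9.9, 79.2]
ee_rot: [180.0, -0.1, -177.4]
force: [-0.6, 0.4, -0.9]
gripper_width: 55.8
gripper_force: 10.0
time_s: 24.97
ee_pos: [621.8, -9.7, 65.8]
ee_rot: [180.0, -0.1, -177.4]
force: [-0.8, 0.1, -0.4]
gripper_width: 55.9
gripper_force: 10.0
time_s: 25.38
ee_pos: [625.8, -9.6, 56.7]
ee_rot: [180.0, -0.1, -177.4]
force: [-3.2, 0.2, 1.6]
gripper_width: 55.8
gripper_force: 10.0
time_s: 25.8
ee_pos: [627.7, -9.6, 50.8]
ee_rot: [-180.0, 0.2, -177.4]
force: [-0.3, 0.4, 1.1]
gripper_width: 56.2
gripper_force: 10.0
pos [627.7  -9.6  50.8] [-180.     0.2 -177.4] -> d [-0.001   0.0001  0.0008] yaw 0.0016 F [-0.3  0.4  1.1]
```

View pics/q.png

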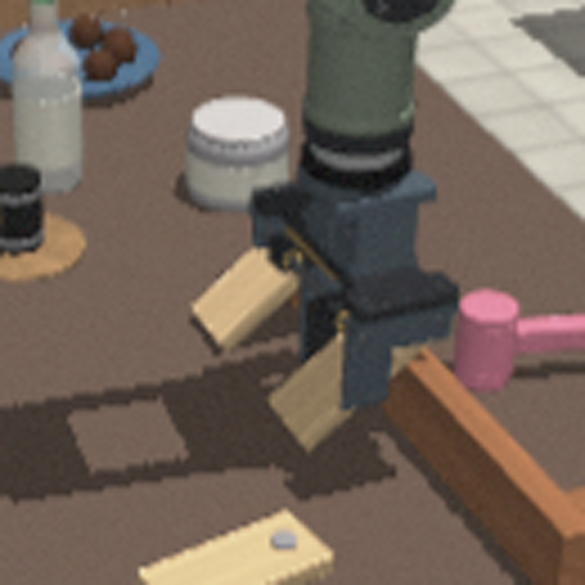

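Panel 2 is tilted, foot at (300,435), upper end on the bar. Release it and go to panel 3.

```bash
python3 -m crank '[{"grip":0.04,"x":0,"y":0,"z":0.001,"yaw":0},{"grip":0.07,"x":0,"y":0,"z":0.001,"yaw":0},{"grip":0.075,"x":0,"y":0,"z":0.001,"yaw":0},{"grip":0.075,"x":0,"y":0,"z":0.001,"yaw":0},{"grip":0.075,"x":0,"y":0,"z":0.001,"yaw":0}]' 10
python3 -m crank '[{"grip":0.075,"x":0,"y":0,"z":-0.01,"yaw":0},{"grip":0.075,"x":0,"y":0,"z":-0.03,"yaw":0},{"grip":0.075,"x":0,"y":0,"z":-0.06,"yaw":0},{"grip":0.075,"x":0,"y":0,"z":-0.09,"yaw":0},{"grip":0.075,"x":0,"y":0,"z":-0.09,"yaw":0}]' 10
python3 -m crank '[{"grip":0.075,"x":0.04,"y":0,"z":0,"yaw":0},{"grip":0.075,"x":0.08,"y":0,"z":0,"yaw":0},{"grip":0.075,"x":0.12,"y":0,"z":0,"yaw":0},{"grip":0.075,"x":0.16,"y":0,"z":0,"yaw":0},{"grip":0.075,"x":0.16,"y":0,"z":0,"yaw":0}]' 10
python3 -m crank '[{"grip":0.075,"x":0,"y":0,"z":0,"yaw":-0.05},{"grip":0.075,"x":0,"y":0,"z":0,"yaw":-0.1},{"grip":0.075,"x":0,"y":0,"z":0,"yaw":-0.15},{"grip":0.075,"x":0,"y":0,"z":0,"yaw":-0.17},{"grip":0.075,"x":0,"y":0,"z":0,"yaw":-0.17}]' 10
python3 - <<'E'
from h import *
im=grab_frame('top')[:,:,::-1].copy(); cv2.imwrite('pics/raw_r.png',im)
for p in panels(im): print(p)
a=np.deg2rad(12.3); delta(490-8*np.cos(a),-148.8-8*np.sin(a),100,192.3)
E
```

```text
time_s: 26.27
ee_pos: [626.0, -9.6, 49.2]
ee_rot: [180.0, -0.0, -177.4]
force: [-0.6, 0.4, 0.0]
gripper_width: 74.6
gripper_force: 0.0
time_s: 26.68
ee_pos: [630.0, -9.7, 146.7]
ee_rot: [-179.9, 0.7, -177.4]
force: [1.0, 1.2, 1.1]
gripper_width: 74.6
gripper_force: 0.0
time_s: 27.1
ee_pos: [456.2, -16.6, 138.2]
ee_rot: [179.9, -0.7, -177.4]
force: [-0.8, 0.5, -0.8]
gripper_width: 75.0
gripper_force: 0.0
time_s: 27.52
ee_pos: [466.6, -16.8, 139.8]
ee_rot: [-180.0, 0.0, -167.7]
force: [-0.5, 0.7, -0.2]
gripper_width: 75.0
gripper_force: 0.0
[630.2 138.5 116.4  59.4   4.6]
[637.5  -8.7 115.2  58.1   2.3]
[ 490.4 -150.2  123.9   59.4   10.8]
pos [466.6 -16.8 139.7] [-180.     0.  -167.7] -> d [ 0.0132 -0.1339  0.0397] yaw -0.0004 F [-0.5 -0.1  0.1]
```

```bash
python3 -m crank '[{"grip":0.075,"x":0.004,"y":-0.035,"z":0,"yaw":0},{"grip":0.075,"x":0.008,"y":-0.07,"z":0.01,"yaw":0},{"grip":0.075,"x":0.012,"y":-0.1,"z":0.03,"yaw":0},{"grip":0.075,"x":0.013,"y":-0.13,"z":0.04,"yaw":0},{"grip":0.075,"x":0.013,"y":-0.1345,"z":0.04,"yaw":0}]' 10
python3 -m crank '[{"grip":0.075,"x":0,"y":0,"z":0.02,"yaw":0},{"grip":0.075,"x":0,"y":0,"z":0.045,"yaw":0},{"grip":0.075,"x":0,"y":0,"z":0.065,"yaw":0},{"grip":0.075,"x":0,"y":0,"z":0.077,"yaw":0},{"grip":0.075,"x":0,"y":0,"z":0.082,"yaw":0.005}]' 10
python3 -m crank '[{"grip":0.075,"x":0,"y":0,"z":0,"yaw":0},{"grip":0.05,"x":0,"y":0,"z":0,"yaw":0},{"grip":0.04,"x":0,"y":0,"z":0,"yaw":0},{"grip":0.04,"x":0,"y":0,"z":0,"yaw":0},{"grip":0.04,"x":0,"y":0,"z":0,"yaw":0}]' 10
python3 -m crank '[{"grip":0.04,"x":0,"y":0,"z":0,"yaw":0},{"grip":0.04,"x":0,"y":0,"z":-0.005,"yaw":0},{"grip":0.04,"x":0,"y":0,"z":-0.02,"yaw":0},{"grip":0.04,"x":0,"y":0,"z":-0.05,"yaw":0},{"grip":0.04,"x":0,"y":0,"z":-0.09,"yaw":0}]' 10
python3 -m crank '[{"grip":0.04,"x":0,"y":0,"z":0,"yaw":0.05},{"grip":0.04,"x":0,"y":0,"z":0,"yaw":0.1},{"grip":0.04,"x":0,"y":0,"z":0,"yaw":0.15},{"grip":0.04,"x":0,"y":0,"z":0,"yaw":0.168},{"grip":0.04,"x":0,"y":0,"z":0,"yaw":0.168}]' 10
python3 -c "
from h import *
grab_frame('side');print(tgt(-150,32)); delta(*tgt(-150,50),105,182.5)"
```

```text
time_s: 27.98
ee_pos: [482.2, -154.4, 97.5]
ee_rot: [-180.0, -0.1, -167.9]
force: [-0.0, -0.2, -0.2]
gripper_width: 75.2
gripper_force: 0.0
time_s: 28.4
ee_pos: [481.4, -150.3, 15.8]
ee_rot: [179.9, -0.2, -168.0]
force: [-0.4, 0.7, 0.4]
gripper_width: 75.0
gripper_force: 0.0
time_s: 28.82
ee_pos: [483.1, -151.2, 18.4]
ee_rot: [-179.9, 0.1, -168.0]
force: [-0.6, -0.3, 2.9]
gripper_width: 55.9
gripper_force: 10.0
time_s: 29.23
ee_pos: [480.0, -150.2, 106.3]
ee_rot: [179.8, -0.4, -168.0]
force: [0.2, -0.4, -1.2]
gripper_width: 55.7
gripper_force: 10.0
time_s: 29.65
ee_pos: [482.1, -150.9, 107.5]
ee_rot: [180.0, -0.0, -177.6]
force: [0.5, -0.4, -1.2]
gripper_width: 55.7
gripper_force: 10.0
[ 634.93716245 -151.3958204 ]
pos [ 482.1 -150.9  107.4] [ 180.    -0.  -177.5] -> d [-0.1347 -0.007   0.0023] yaw -0.0006 F [-0.1 -0.1 -1.2]
```

```bash
python3 -m crank '[{"grip":0.04,"x":-0.025,"y":-0.001,"z":0,"yaw":0},{"grip":0.04,"x":-0.055,"y":-0.002,"z":0,"yaw":0},{"grip":0.04,"x":-0.085,"y":-0.004,"z":0,"yaw":0},{"grip":0.04,"x":-0.115,"y":-0.006,"z":0,"yaw":0},{"grip":0.04,"x":-0.135,"y":-0.007,"z":0,"yaw":0}]' 10
python3 -m crank '[{"grip":0.04,"x":0,"y":0,"z":0,"yaw":0},{"grip":0.04,"x":0,"y":0,"z":0.01,"yaw":0},{"grip":0.04,"x":-0.003,"y":0,"z":0.015,"yaw":0},{"grip":0.04,"x":-0.005,"y":0,"z":0.022,"yaw":0},{"grip":0.04,"x":-0.005,"y":0,"z":0.027,"yaw":0}]' 10
python3 -m crank '[{"grip":0.04,"x":-0.001,"y":0,"z":0.003,"yaw":0},{"grip":0.04,"x":-0.003,"y":0,"z":0.007,"yaw":0},{"grip":0.04,"x":-0.005,"y":0,"z":0.011,"yaw":0},{"grip":0.04,"x":-0.006,"y":0,"z":0.014,"yaw":0},{"grip":0.04,"x":-0.006,"y":0,"z":0.014,"yaw":0}]' 10
python3 -m crank '[{"grip":0.04,"x":-0.001,"y":0,"z":0.002,"yaw":0},{"grip":0.04,"x":-0.002,"y":0,"z":0.005,"yaw":0},{"grip":0.04,"x":-0.003,"y":0,"z":0.007,"yaw":0},{"grip":0.04,"x":-0.004,"y":0,"z":0.009,"yaw":0},{"grip":0.04,"x":-0.004,"y":0,"z":0.009,"yaw":0}]' 10
python3 -m crank '[{"grip":0.04,"x":0,"y":0,"z":0.002,"yaw":0},{"grip":0.04,"x":0,"y":0,"z":0.004,"yaw":0},{"grip":0.04,"x":0,"y":0,"z":0.005,"yaw":0},{"grip":0.04,"x":0,"y":0,"z":0.008,"yaw":0},{"grip":0.04,"x":0,"y":0,"z":0.008,"yaw":0}]' 10
python3 -c "
from h import *
delta(*tgt(-150,32),50,182.5); snap('side','s.png',(220,110,370,260),4)"
```

```text
time_s: 30.12
ee_pos: [620.2, -152.4, 107.1]
ee_rot: [-180.0, 0.1, -177.5]
force: [0.7, 0.4, -0.7]
gripper_width: 56.4
gripper_force: 10.0
time_s: 30.53
ee_pos: [621.6, -152.0, 79.1]
ee_rot: [180.0, -0.1, -177.6]
force: [-0.4, 0.2, -1.1]
gripper_width: 56.1
gripper_force: 10.0
time_s: 30.95
ee_pos: [628.2, -151.9, 65.9]
ee_rot: [180.0, -0.1, -177.6]
force: [-2.0, -0.2, 0.3]
gripper_width: 55.6
gripper_force: 10.0
time_s: 31.37
ee_pos: [632.2, -151.7, 56.7]
ee_rot: [180.0, -0.1, -177.6]
force: [-3.6, -1.2, 1.3]
gripper_width: 56.1
gripper_force: 10.0
time_s: 31.78
ee_pos: [633.7, -151.7, 49.5]
ee_rot: [-180.0, 0.2, -177.6]
force: [-0.7, -0.1, 1.2]
gripper_width: 56.0
gripper_force: 10.0
pos [ 633.7 -151.7   49.5] [-180.     0.2 -177.6] -> d [-0.0012  0.0002 -0.0005] yaw -0.0015 F [-0.7 -0.1  1.2]
```

View pics/s.png

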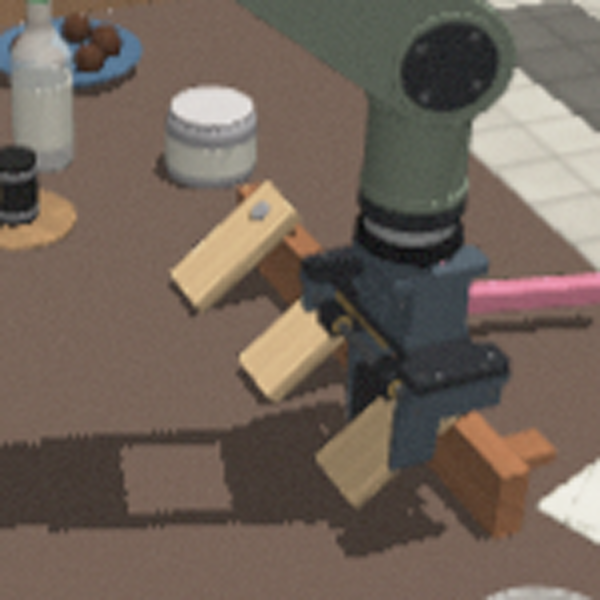

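Panel 3 is tilted on the bar with its foot at (350,495). Release it, retreat and check everything.

```bash
python3 -m crank '[{"grip":0.04,"x":0,"y":0,"z":0.0,"yaw":0},{"grip":0.07,"x":0,"y":0,"z":0.0,"yaw":0},{"grip":0.075,"x":0,"y":0,"z":0.0,"yaw":0},{"grip":0.075,"x":0,"y":0,"z":0.0,"yaw":0},{"grip":0.075,"x":0,"y":0,"z":0.0,"yaw":0}]' 10
python3 -m crank '[{"grip":0.075,"x":0,"y":0,"z":-0.01,"yaw":0},{"grip":0.075,"x":0,"y":0,"z":-0.03,"yaw":0},{"grip":0.075,"x":0,"y":0,"z":-0.06,"yaw":0},{"grip":0.075,"x":0,"y":0,"z":-0.09,"yaw":0},{"grip":0.075,"x":0,"y":0,"z":-0.11,"yaw":0}]' 10
python3 -m crank '[{"grip":0.075,"x":0.04,"y":0,"z":0,"yaw":0},{"grip":0.075,"x":0.08,"y":0,"z":0,"yaw":0},{"grip":0.075,"x":0.12,"y":0,"z":-0.02,"yaw":0},{"grip":0.075,"x":0.16,"y":0,"z":-0.04,"yaw":0},{"grip":0.075,"x":0.19,"y":0,"z":-0.04,"yaw":0}]' 10
python3 -m crank '[{"grip":0.075,"x":0,"y":0,"z":0,"yaw":0},{"grip":0.075,"x":0,"y":0,"z":0,"yaw":0},{"grip":0.075,"x":0,"y":0,"z":0,"yaw":0},{"grip":0.075,"x":0,"y":0,"z":0,"yaw":0},{"grip":0.075,"x":0,"y":0,"z":0,"yaw":0}]' 10
python3 - <<'E'
from h import *
im=grab_frame('top')[:,:,::-1].copy(); cv2.imwrite('pics/raw_t.png',im)
for p in panels(im): print(p)
snap('side','u.png',(170,100,370,250),4)
E
```

```text
time_s: 32.25
ee_pos: [632.6, -151.7, 49.4]
ee_rot: [180.0, 0.0, -177.6]
force: [0.4, 0.2, -0.7]
gripper_width: 75.4
gripper_force: 0.0
time_s: 32.67
ee_pos: [633.6, -151.9, 163.4]
ee_rot: [-179.9, 0.2, -177.6]
force: [0.7, -0.7, -0.6]
gripper_width: 75.0
gripper_force: 0.0
time_s: 33.08
ee_pos: [442.3, -160.1, 202.8]
ee_rot: [-179.9, 0.3, -177.6]
force: [-0.1, -0.2, 0.4]
gripper_width: 74.9
gripper_force: 0.0
time_s: 33.5
ee_pos: [443.8, -159.7, 199.2]
ee_rot: [180.0, -0.0, -177.5]
force: [0.1, 0.1, -0.3]
gripper_width: 75.4
gripper_force: 0.0
[630.4 138.4 117.   59.3   5. ]
[637.6  -9.3 115.6  59.3   2.1]
[ 641.2 -156.   113.7   57.5   -1.2]
```

View pics/u.png

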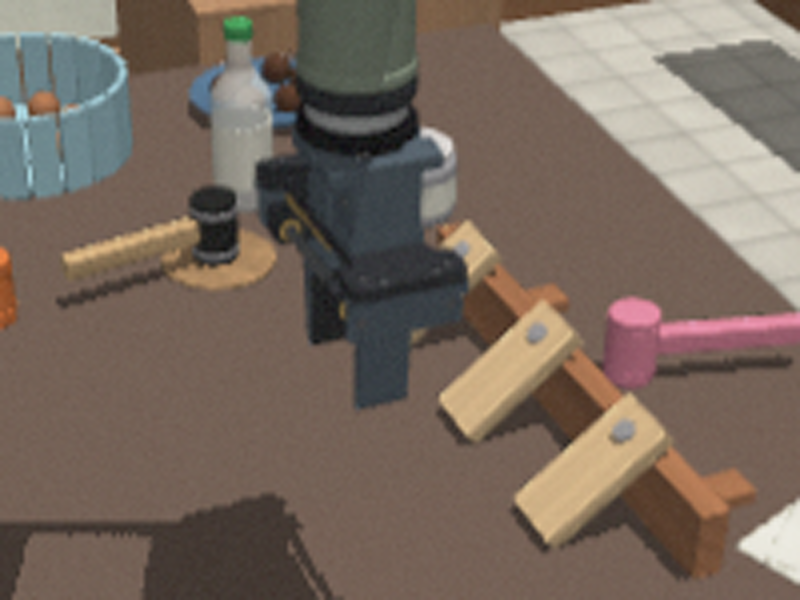

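All three panels lean apart and square: studs out at (537,332), (622,430) and, partly hidden, (463,247). The mallet stands upright on its pad at (213,225), and the top view confirms panel 1 has not moved. Handing in.

```bash
python3 -c "
from workcell import *
print(job_done())"
```

```text
the job is handed in; nothing more can be done
None
```

I handed the job in at about 33 s: all three panels' studs are driven home, the mallet is upright on its cork pad, and the panels lean square and apart on the rest. The final pictures looked right, but I did not measure the slant, and the judge returned no verdict.

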